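# Hang the profile template and index the carriage over a plaster rosette

## Task

Hang the plywood saddle template astride the crossbar of the sliding carriage and let go of it, so that it hangs freely there. Then take the carriage by its black grip and slide it along the rail until you feel its spring ball drop into the notch, and finish there still holding the grip, with the ball in the notch and the template hanging on the crossbar. Leave the plaster rosette, the black bowl and the brush jar where they are.

Things in the scene. Friction and masses are not known exactly. Their poses are not given: they have to be found in the camera images.
- template: Loose plywood saddle, an upside-down U on its feet, 0.1-0.2 kg: two upright plates 90 mm long (x), 6 thick, 24 apart inside (y), 36 wide over all, joined on top by a strip 60 to 68 mm above the feet. Brown handle on top, 34 mm (x) by 12 thick (y), 68 to 106 mm above the feet: pinch across y. Origin: centre at feet level, z up. Hangs either way round.
- rail: Fixed gauge fixture: board 270 x 420 mm, 15 thick, with a narrow-slotted aluminium channel 58 wide, 56 high, 408 long along y. Origin: on the table under the channel's middle. +y: direction the carriage slides. -x (towards the robot): where the crossbar points; board spans x -220 to +50 mm. Turned up to 12 degrees.
- carriage (a joint): Slide along rail +y, 0 to 0.18 m between stops; starts at 0 to 0.03. Friction 1.5 N. Hidden notch at an unknown value from 0.06 to 0.14, to be felt: within 7 mm before its middle the carriage is pulled on with up to about 7 N, past it pulled back as strongly; let go within 4 mm of it, it snaps in. It may be slid over the notch and back.
- grip (a point): Middle of the carriage's black grip block, on top of its post (34 x 30 mm): 40 mm along x, 18 thick along y (slide direction). This point is 203 mm above the table, the block's top 19 mm higher, the post's top 22 mm lower. Pinch across y from above. Axes as the rail's. The crossbar leaves the post 43 mm below this point.
- crossbar (a point): Middle of the carriage's crossbar: level round steel bar 12 mm thick along rail x, 160 mm above the table, this point 100 mm from the grip's axis. Bare 83 mm either way, to the post and to an end collar 22 mm across. Axes as the rail's; moves with the carriage. A template hung here has its long side along x and its feet 54 mm below this point.
- plunger (a joint): Drop of the spring ball under the carriage, m: about 0.001 while it rides on the plain bar, about 0.004 when it is seated in the notch.
- rosette: White plaster rosette, 132 mm across, 40 mm high, 0.6 kg, lying loose on the board under the crossbar's path. Origin: centre underneath. Leave it.
- bowl: Black bowl, 120 mm across, 75 mm high, loose. Origin: centre underneath. Leave it.
- brush_jar: Clear jar 74 mm across with three brushes, 180 mm high in all, loose. Origin: centre underneath. Leave it.
There are look-alikes about, which are no part of the job. What is shaped like the rosette but purple is not meant. What is shaped like the template but yellow is not meant.

How it is judged (in metres and radians):
On the way, in this order (a step that is already met when the one before it is completed fails the run):
1. the template hangs astride the crossbar, let go (x of template in the frame of crossbar between -0.042 and 0.042 m and y of template in the frame of crossbar between -0.022 and 0.022 m and z of template in the frame of crossbar between -0.066 and -0.044 m and angle between template's own z axis and vertical below 0.3 rad and contact force between the fingers and template below 0.1 N and contact force between template and rosette below 0.1 N), for 0.3 s.
2. the carriage is held by its grip with the ball in the notch, the template hanging (all of step 1 and value of joint plunger above 0.0022 m and contact force between the fingers and carriage_c4 above 4 N and distance between the grasp point and grip below 0.04 m), for 0.2 s.
At the end, for the whole second after the job is handed in: Fingers grip the grip block (over 4 N, TCP within 40 mm of it); carriage at rest, ball read at least 2.2 mm down in the notch (about 2 mm either side); template hangs on the crossbar alone, within 42 mm along and 22 mm across of its middle, feet 44 to 66 mm below, tilt under 0.3 rad, still (all of step 2 and velocity of joint carriage between -0.01 and 0.01 m/s and linear speed of template below 0.05 m/s); the arm keeps its last pose, push and grip.
It fails at once if the rosette was moved more than 25 mm (distance of rosette from where it was at the start of the episode above 0.025 m).
It fails at once if the bowl was moved more than 25 mm (distance of bowl from where it was at the start of the episode above 0.025 m).
It fails at once if the brush jar was moved more than 25 mm (distance of brush_jar from where it was at the start of the episode above 0.025 m).
It also fails if it takes over 64 s, if anything falls off the work surface, if the arm or the gripper's body presses on something with over 40 N, if the wrist force passes 120 N, or if a joint passes its speed limit or range.

## Robot

A 6-joint arm with a two-finger parallel gripper is mounted at the origin on the work surface. World frame = base frame: x ahead of the robot, y to its left, z up, the work surface at z = 0. Lengths are in mm, angles in rad, forces in N, time in s.
With the tool pointing down it reaches from about 400 to 925 mm from the base axis. Payload 12.5 kg.
Tool frame: the origin (TCP) lies between the finger pads, 19 mm behind the fingertips; this is the grasp point; z points along the fingers, y is the line along which they close (so a half turn about z gives the same grasp; the last joint's range is limited). The gripper opens to 95 mm and grips with 3 to 60 N. Pads are 20 mm wide; open, the fingers measure 119 mm over their backs; the gripper's body (75 mm by 180 mm) begins 59 mm behind the grasp point.
Start: joints at [-1.258, 0.491, 1.559, -0, 1.092, -0.106], TCP at [254.189, -570.993, 233.461] pointing down, gripper open.
Joint ranges: [-3.1, 3.1], [-0.84, 2.19], [0.05, 2.79], [-1.13, 4.28], [0.06, 2.93], [-2.69, 2.69]. Speed limits (rad/s): [2.22, 2.22, 2.79, 3.14, 3.14, 3.14].

## Interface

Orientations are given as [roll, pitch, yaw] about the fixed x, y, z axes, in that order (R = Rz(yaw) Ry(pitch) Rx(roll)).
In Python, from cell import state, read_camera, camera_info, env gives the robot as it stands.
- The arm moves only by the tool move_arm, never from a script. Its argument "commands" is a list of rows, each a list of 3 entries, a list of its own where there are three numbers: the shift along the world's x, y, z in cm, then the turn, a rotation vector about the world's x, y, z in degrees, then the opening, from 0 (shut) to 1 (fully open). A call has 1 to 10 rows; each row shifts and turns the commanded pose from where the row before left it; what a row does not reach is not made up. A row lasts 1/10 s, in which the tool goes at most 50 mm and 8.59 degrees, less where a joint would pass 70% of its speed; a pose out of reach is approached as far as the arm can. A call with a gripper value outside its range is refused whole. The fingers move at their own pace and stop on an object; the grip force is fixed at half the most. Time passes only in rows, so rows that do not move let the fingers close. It gives the time, the measured TCP pose, the force, the opening and the grip force at its end, in the units of the state.
- state(): the state, without advancing time (a new reading comes with each control period).
- read_camera(name): name is "scene" or "top"; returns the picture (480x640x3 uint8, blue, green, red); there is no depth.
- camera_info(name): a dict with "K" (3x3 intrinsics, pixels), "k1" (the pictures are not rectified: a ray, as slopes to the right and down, at radius r is drawn at 1 + k1 r^2 times it, then the intrinsics apply), "cam_to_world" (4x4, takes a point from camera to world coordinates). Camera axes: x right, y down, z forward; pixel columns grow to the right and rows downward; lengths in mm; the calibration is good to about 2 mm. A picture is of the moment at which its call begins. camera_info takes no time and is no camera call.
- env.job_done(): hands the job in; it is judged then, once.
The state is a dict: "t": time; "joints": joint angles; "qvel": joint speeds; "tau": joint torques, N m; "eef_pos": TCP position; "tcp_rot": TCP orientation; "ft_force": force on the tool from outside, world axes, zero at the start; "moment": the same for the moment, N m; "opening": opening from 0.0 (shut) to 1.0 (fully open); "grip_force": force on a finger pad.
Only numpy, scipy, OpenCV 4.12 (cv2) and the standard library are available. Lean on these libraries where they do the work, as an engineer would, in place of code of your own. Each camera call takes 0.05 s, during which the arm holds its last target. There are 200 camera calls.

## Working session

There is one attempt and no reset: what is moved stays moved. The work goes in short steps, Python scripts to look and compute and a tool call to move; the robot and the scene stay as the last step left them, time stands still between calls to the robot, and variables do not carry over. Pictures are saved under pics/ and viewed, at most 10 in all, crops included, and the job is handed in when it is done.

Besides the shell and the picture viewer there is one more tool, called after ">>>" as name([rows], argument=value, ...), one row to a line, values as JSON. move_arm: Moves the arm, as the interface text tells. Its arguments: {"type":"object","properties":{"commands":{"type":"array"}},"required":["commands"]}

```bash
mkdir -p pics; cat > h.py <<'E'
import numpy as np, cv2
from cell import state, read_camera, camera_info, env
def ray(name,u,v):
    c=camera_info(name);K=np.array(c["K"]);T=np.array(c["cam_to_world"])
    d=np.array([(u-K[0,2])/K[0,0],(v-K[1,2])/K[1,1]]);s=d.copy()
    for _ in range(30): s=d/(1+c["k1"]*(s@s))
    r=T[:3,:3]@np.array([s[0],s[1],1]);return T[:3,3],r/np.linalg.norm(r)
def onz(name,u,v,z):
    o,r=ray(name,u,v);return o+r*(z-o[2])/r[2]
def tri(a,b):
    (o1,r1),(o2,r2)=ray("scene",*a),ray("top",*b)
    s=np.linalg.lstsq(np.c_[r1,-r2],o2-o1,rcond=None)[0]
    p,q=o1+s[0]*r1,o2+s[1]*r2;return (p+q)/2,np.linalg.norm(p-q)
def proj(name,p):
    c=camera_info(name);K=np.array(c["K"]);T=np.array(c["cam_to_world"])
    q=T[:3,:3].T@(np.array(p)-T[:3,3]);s=q[:2]/q[2];s=s*(1+c["k1"]*(s@s));return K[0,0]*s[0]+K[0,2],K[1,1]*s[1]+K[1,2]
E
python3 - <<'E'
from h import *
for n in("scene","top"):
    cv2.imwrite(f"pics/{n}0.png",read_camera(n)); print(camera_info(n))
print(state())
E
```

```text
{'K': array([[622.80863204,   0.        , 317.31641383],
       [  0.        , 622.80863204, 239.96719006],
       [  0.        ,   0.        ,   1.        ]]), 'k1': -0.006612216871068389, 'cam_to_world': array([[-7.90456119e-01,  4.88719697e-01, -3.69231881e-01,
         1.08502310e+03],
       [ 6.12289843e-01,  6.46933730e-01, -4.54508413e-01,
         7.59622131e+02],
       [ 1.67413438e-02, -5.85345887e-01, -8.10610832e-01,
         1.40724898e+03],
       [ 0.00000000e+00,  0.00000000e+00,  0.00000000e+00,
         1.00000000e+00]])}
{'K': array([[577.89179626,   0.        , 304.34361418],
       [  0.        , 577.89179626, 232.97300005],
       [  0.        ,   0.        ,   1.        ]]), 'k1': -0.1926166816960056, 'cam_to_world': array([[ 1.77450560e-03, -9.95549659e-01,  9.42216895e-02,
         3.70462752e+02],
       [-9.99990187e-01, -1.38413983e-03,  4.20824813e-03,
         2.63704165e+01],
       [-4.05910400e-03, -9.42282325e-02, -9.95542347e-01,
         1.67123768e+03],
       [ 0.00000000e+00,  0.00000000e+00,  0.00000000e+00,
         1.00000000e+00]])}
{'t': 0.1, 'joints': array([-1.25758806e+00,  4.91473812e-01,  1.55941763e+00,  8.94416084e-06,
        1.09167770e+00, -1.05615935e-01]), 'qvel': array([ 0.00162739, -0.0015112 , -0.00253314,  0.00018439, -0.00031094,
        0.00135483]), 'tau': array([ 4.94544336e-03, -6.13618469e+01, -2.58605844e+01,  6.94885617e-02,
        4.70420870e-02, -5.11933843e-05]), 'eef_pos': array([ 254.12902612, -570.77751093,  232.92596446]), 'tcp_rot': array([-3.14062245e+00, -1.10829562e-04,  4.18820022e-01]), 'ft_force': array([ 0.01376791, -0.33463981,  0.07057561]), 'moment': array([0.03406707, 0.01297636, 0.05637281]), 'grip_force': 0.0, 'opening': 0.9963275354696787}
```

View pics/scene0.png

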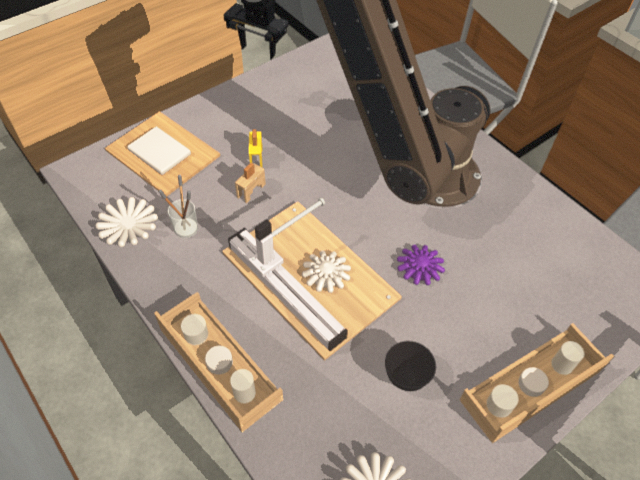

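View pics/top0.png

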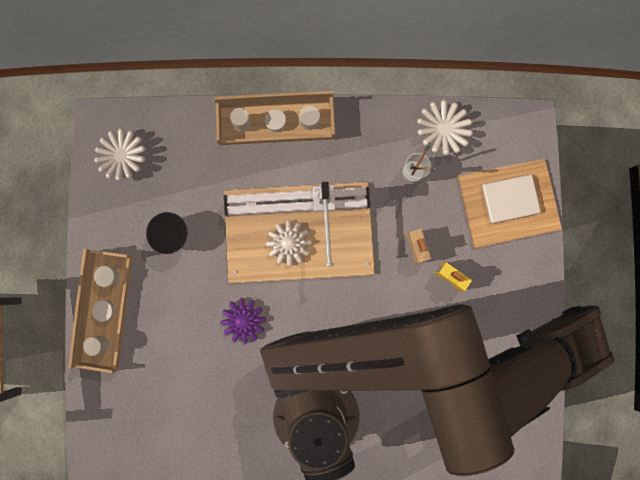

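The scene view shows two templates: a plywood one (scene 251,181; top 420,245) and a yellow one (scene 256,148; top 454,276), which is the look-alike. The grip is at scene 263,230 / top 325,189, and the crossbar runs to its collar at scene 323,202 / top 329,264. The rosette on the board is at top 289,242. The purple one and the other white ones are not part of the job. I choose the plywood template and check it in a close crop.

```bash
python3 - <<'E'
from h import *
s=cv2.imread("pics/scene0.png");t=cv2.imread("pics/top0.png")
a=cv2.resize(s[150:250,225:335],None,fx=3.6,fy=3.6,interpolation=cv2.INTER_CUBIC)
b=cv2.resize(t[170:290,305:475],None,fx=3.6,fy=3.6,interpolation=cv2.INTER_CUBIC)[:, :]
cv2.imwrite("pics/ca.png",a)
cv2.imwrite("pics/cb.png",b)
E
```

```text
(no output)
```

View pics/ca.png

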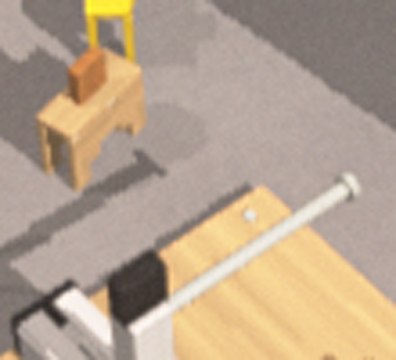

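View pics/cb.png

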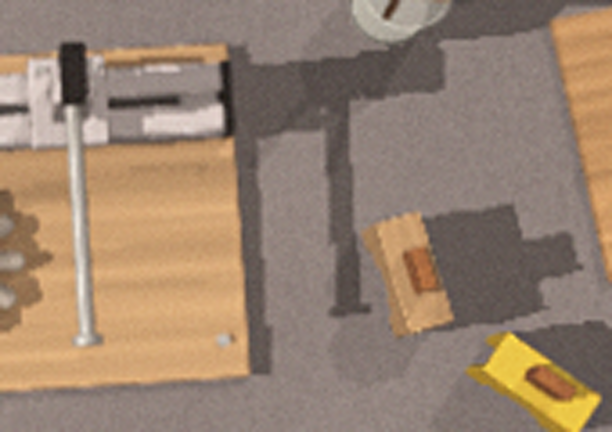

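Both crops confirm the choice: a plywood saddle with a brown handle, at top crop (422,268) → px (422,244). The bar runs from crop (75,105) to its collar at (88,340). Next I measure these.

```bash
python3 - <<'E'
from h import *
P={}
for n,box in(("scene",(150,205,225,275)),("top",(225,268,403,436))):
    im=cv2.imread(f"pics/{n}0.png");h=cv2.cvtColor(im,cv2.COLOR_BGR2HSV)
    m=np.zeros(im.shape[:2],np.uint8);y0,y1,x0,x1=box
    H,S,V=[h[...,i].astype(int) for i in range(3)]
    hd=((H<14)&(S>125)&(V>80)).astype(np.uint8)
    pl=((H<25)&(S>65)&(V>70)&~((H>20)&(S>200))).astype(np.uint8)
    for k,q in(("handle",hd),("all",pl)):
        mm=m.copy();mm[y0:y1,x0:x1]=q[y0:y1,x0:x1]
        c=max(cv2.findContours(mm,0,1)[0],key=cv2.contourArea);r=cv2.minAreaRect(c);M=cv2.moments(c)
        print(n,k,cv2.contourArea(c),r,M['m10']/M['m00'],M['m01']/M['m00'])
        if n=="top":
            z=104 if k=="handle" else 68
            Q=np.array([onz(n,*p,z)[:2] for p in cv2.boxPoints(r)]);print(Q.round(1),Q.mean(0),[np.linalg.norm(Q[i]-Q[i-1]).round(1) for i in(0,1)])
# bar, grip by hand pixels
c=lambda u,v:(305+u/3.6,170+v/3.6); a=lambda u,v:(225+u/3.6,150+v/3.6)
print("barend",tri(a(348,186),c(88,340)),"bar z160",onz("top",*c(88,340),160),onz("top",*c(76,115),160))
print("grip top z222",onz("top",*c(73,62),222), onz("top",*c(62,44),222),onz("top",*c(85,44),222),onz("top",*c(62,80),222))
print("grip scene top z222",onz("scene",*a(134,272),222))
print("handle tri",tri(a(88,63),c(422,266)))
for uv in((375,222),(420,212),(452,322),(402,335)):print(onz("top",*c(*uv),68))
for uv in((232,50),(248,375)):print("board",onz("top",*c(*uv),15))
print("board left",onz("top",228,282,15),"jar",onz("top",417,172,60),"rosette",onz("top",289,242,40))
E
```

```text
scene handle 67.0 ((248.5, 171.0), (14.0, 9.0), 90.0) 248.51990049751242 170.87313432835822
scene all 797.5 ((250.0, 176.0), (52.0, 30.0), 90.0) 250.85559038662484 177.02486938349006
top handle 69.5 ((421.3000793457031, 244.9000244140625), (12.649110794067383, 6.957010269165039), 71.56504821777344) 421.31414868105514 244.75059952038364
[[ 499.9 -272.9]
 [ 505.9 -291.3]
 [ 473.  -301.9]
 [ 467.  -283.5]] [ 486.43769044 -287.38812794] [np.float64(34.6), np.float64(19.4)]
top all 501.0 ((417.6500244140625, 245.95001220703125), (32.57146072387695, 17.708751678466797), 71.56504821777344) 418.1294078509647 245.79540918163673
[[ 521.7 -246.3]
 [ 537.5 -294.3]
 [ 450.6 -322.2]
 [ 435.1 -274.3]] [ 486.21938552 -284.23983126] [np.float64(91.0), np.float64(50.6)]
barend (array([430.80677691, -32.94584029, 155.02638707]), np.float64(0.8257563323370756)) bar z160 [430.90790045 -33.03488829 160.        ] [595.9156836 -24.6057054 160.       ]
grip top z222 [624.48916309 -20.49916166 222.        ] [637.37991505 -12.7590241  222.        ] [637.4171067  -29.02015451 222.        ] [611.59733639 -12.705371   222.        ]
grip scene top z222 [623.9931284  -17.60345147 222.        ]
handle tri (array([ 488.48815254, -289.97556145,   99.08089365]), np.float64(2.9062121979447126))
[ 526.28576241 -260.69175062   68.        ]
[ 534.18043561 -296.38976115   68.        ]
[ 448.25320758 -320.31299245   68.        ]
[ 438.2431651  -280.70776308   68.        ]
board [ 671.05792811 -155.95905416   15.        ]
board [ 408.7813477 -166.3633709   15.       ]
board left [385.5205569  252.31141511  15.        ] jar [ 698.22172883 -288.07669157   60.        ] rosette [499.10968766  76.67390965  40.        ]
```

>>> move_arm([
  [[2.33,2.81,0],[0,0,-0.85],1],
  [[2.33,2.81,0],[0,0,-0.85],1],
  [[2.33,2.81,0],[0,0,-0.85],1],
  [[2.33,2.81,0],[0,0,-0.85],1],
  [[2.33,2.81,0],[0,0,-0.85],1],
  [[2.33,2.81,0],[0,0,-0.85],1],
  [[2.33,2.81,0],[0,0,-0.85],1],
  [[2.33,2.81,0],[0,0,-0.85],1],
  [[2.33,2.81,0],[0,0,-0.85],1],
  [[2.33,2.81,0],[0,0,-0.85],1],
])

```text
t: 1.1
eef_pos: [487.9, -288.6, 233.2]
tcp_rot: [-3.141, 0.0, 0.27]
ft_force: [-0.4, -0.2, -0.2]
opening: 0.998
grip_force: 0.0
```

>>> move_arm([
  [[0,0,-2],[0,0,0],1],
  [[0,0,-2],[0,0,0],1],
  [[0,0,-2],[0,0,0],1],
  [[0,0,0],[0,0,0],1],
  [[0,0,0],[0,0,0],1],
])

```text
t: 1.6
eef_pos: [487.2, -290.1, 173.6]
tcp_rot: [-3.141, 0.0, 0.27]
ft_force: [0.5, -0.1, 0.7]
opening: 0.999
grip_force: 0.0
```

Accurate tracking. Descend by 83 mm to TCP z ≈ 90 and close.

>>> move_arm([
  [[0,0,-2],[0,0,0],1],
  [[0,0,-2],[0,0,0],1],
  [[0,0,-2],[0,0,0],1],
  [[0,0,-1.5],[0,0,0],1],
  [[0,0,-0.8],[0,0,0],1],
  [[0,0,0],[0,0,0],1],
  [[0,0,0],[0,0,0],0.5],
  [[0,0,0],[0,0,0],0.3],
  [[0,0,0],[0,0,0],0.2],
  [[0,0,0],[0,0,0],0.1],
])

```text
t: 2.6
eef_pos: [487.3, -290.1, 91.0]
tcp_rot: [3.141, -0.0, 0.27]
ft_force: [-0.1, 0.7, 0.7]
opening: 0.719
grip_force: 0.0
```

>>> move_arm([
  [[0,0,0],[0,0,0],0],
  [[0,0,0],[0,0,0],0],
  [[0,0,0],[0,0,0],0],
  [[0,0,0],[0,0,0],0],
  [[0,0,0],[0,0,0],0],
])

```text
t: 3.1
eef_pos: [487.2, -290.0, 90.4]
tcp_rot: [3.142, 0.0, 0.27]
ft_force: [-0.5, 0.2, -0.6]
opening: 0.302
grip_force: 0.0
```

>>> move_arm([
  [[0,0,0],[0,0,0],0],
  [[0,0,0],[0,0,0],0],
  [[0,0,0],[0,0,0],0],
  [[0,0,0],[0,0,0],0],
  [[0,0,0],[0,0,0],0],
])

```text
t: 3.6
eef_pos: [487.1, -289.9, 90.4]
tcp_rot: [-3.142, 0.0, 0.27]
ft_force: [0.5, -0.3, -1.5]
opening: 0.127
grip_force: 30.0
```

>>> move_arm([
  [[0,0,1],[0,0,0],0],
  [[0,0,3],[0,0,0],0],
  [[0,0,3.5],[0,0,0],0],
  [[0,0,3.5],[0,0,0],0],
  [[0,0,3.5],[0,0,0],0],
  [[0,0,3],[0,0,0],0],
  [[0,0,1.5],[0,0,0],0],
  [[0,0,0.5],[0,0,0],0],
  [[0,0,0],[0,0,0],0],
])

```text
t: 4.5
eef_pos: [487.1, -289.9, 286.0]
tcp_rot: [3.141, -0.001, 0.271]
ft_force: [-0.9, 0.6, -1.4]
opening: 0.127
grip_force: 30.0
```

>>> move_arm([
  [[0.2,1.2,0],[0,0,-1],0],
  [[0.4,3,0],[0,0,-1.5],0],
  [[0.5,3.5,0],[0,0,-1.5],0],
  [[0.5,3.5,0],[0,0,-1.5],0],
  [[0.5,3.5,0],[0,0,-1.5],0],
  [[0.5,3.5,0],[0,0,-1.5],0],
  [[0.5,3.5,0],[0,0,-1.5],0],
  [[0.4,3,0],[0,0,-1.5],0],
  [[0.2,1.45,0],[0,0,-1.4],0],
  [[0,0,0],[0,0,0],0],
])

```text
t: 5.5
eef_pos: [523.9, -26.8, 284.4]
tcp_rot: [-3.141, 0.002, 0.047]
ft_force: [-0.7, 0.1, -1.5]
opening: 0.121
grip_force: 30.0
```

```bash
python3 - <<'E'
from h import *
s=read_camera("scene");t=read_camera("top")
cv2.imwrite("pics/s1.png",s);cv2.imwrite("pics/t1.png",t)
a=cv2.resize(s[130:270,220:340],None,fx=4,fy=4,interpolation=cv2.INTER_CUBIC)
b=cv2.resize(t[160:300,280:355],None,fx=4,fy=4,interpolation=cv2.INTER_CUBIC)
cv2.imwrite("pics/c1.png",np.hstack([a,b]));st=state();print(st["eef_pos"],st["tcp_rot"],st["opening"])
E
```

```text
[523.91204037 -28.64664634 284.65720749] [-3.14158349e+00  1.50805605e-03  4.66034791e-02] 0.12577320189475477
```

View pics/c1.png

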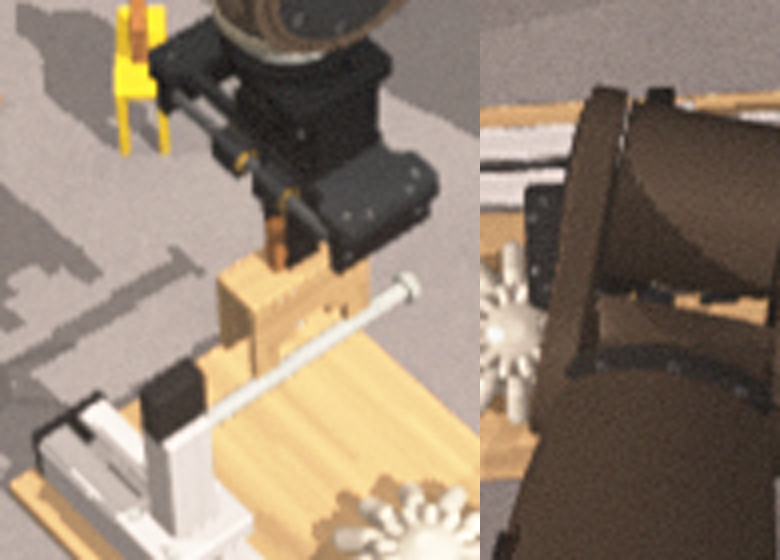

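The template is held above the bar, aligned by eye. The near-end strip corners are at crop (218,278) and (255,303). I check those numbers against the bar.

```bash
python3 - <<'E'
from h import *
a=lambda u,v:(220+u/4,130+v/4)
for uv in((218,278),(255,303),(369,257)):print(onz("scene",*a(*uv),262.5).round(1))
for uv in((253,378),):print("foot",onz("scene",*a(*uv),194.5).round(1))
print("bar",[onz("scene",*a(*uv),160).round(1) for uv in((400,288),(300,350),(215,412))])
print("grip",[onz("scene",*a(*uv),222).round(1) for uv in((143,384),(166,408),(204,380),(180,357))])
for p in((570,-8.6,262.5),(569,-44.6,262.5),(524.5,-28.5,160)): u=proj("scene",p);print((u[0]-220)*4,(u[1]-130)*4)
E
```

```text
[572.2 -37.3 262.5]
[565.8  -8.7 262.5]
[490.6   3.7 262.5]
foot [570.5  -7.4 194.5]
bar [array([437.2, -31.2, 160. ]), array([519. , -29.3, 160. ]), array([590.3, -21.9, 160. ])]
grip [array([637. , -25.8, 222. ]), array([636.3,  -2.9, 222. ]), array([606.4,  -6.4, 222. ]), array([607.8, -29.2, 222. ])]
249.30565703328466 306.39341704097296
215.21300160057172 267.98671000144645
293.8494837112062 354.94943628330213
```

>>> move_arm([
  [[0,-0.1,-0.5],[0,0,0],0],
  [[0,0,-1],[0,0,0],0],
  [[0,0,-0.8],[0,0,0],0],
  [[0,0,-0.8],[0,0,0],0],
  [[0,0,-0.7],[0,0,0],0],
  [[0,0,-0.7],[0,0,0],0],
  [[0,0,0],[0,0,0],0],
])

```text
t: 6.3
eef_pos: [523.9, -29.5, 239.4]
tcp_rot: [-3.141, 0.002, 0.045]
ft_force: [-0.1, 0.1, -2.3]
opening: 0.121
grip_force: 30.0
```

>>> move_arm([
  [[0,0,-0.8],[0,0,0],0],
  [[0,0,-1],[0,0,0],0],
  [[0,0,-1],[0,0,0],0],
  [[0,0,-0.8],[0,0,0],0],
  [[0,0,-0.3],[0,0,0],0],
  [[0,0,0],[0,0,0],0],
])

```text
t: 6.9
eef_pos: [524.1, -29.5, 200.9]
tcp_rot: [-3.141, 0.001, 0.045]
ft_force: [-1.4, 0.1, -1.3]
opening: 0.13
grip_force: 30.0
```

>>> move_arm([
  [[0,0,-0.1],[0,0,0],0],
  [[0,0,-0.1],[0,0,0],0],
  [[0,0,0],[0,0,0],0],
])

```text
t: 7.2
eef_pos: [524.2, -29.5, 199.6]
tcp_rot: [3.141, -0.0, 0.045]
ft_force: [0.4, 0.7, -0.7]
opening: 0.128
grip_force: 30.0
```

>>> move_arm([
  [[0,0,-0.1],[0,0,0],0],
  [[0,0,-0.1],[0,0,0],0],
  [[0,0,0],[0,0,0],0],
])

```text
t: 7.5
eef_pos: [524.1, -29.5, 197.4]
tcp_rot: [3.142, 0.0, 0.045]
ft_force: [-0.6, -0.0, -0.9]
opening: 0.127
grip_force: 30.0
```

>>> move_arm([
  [[0,0,-0.1],[0,0,0],0],
  [[0,0,0],[0,0,0],0],
])

```text
t: 7.7
eef_pos: [524.2, -29.5, 196.4]
tcp_rot: [3.141, -0.0, 0.045]
ft_force: [0.6, 0.1, -1.6]
opening: 0.119
grip_force: 30.0
```

>>> move_arm([
  [[0,0,-0.1],[0,0,0],0],
  [[0,0,0],[0,0,0],0],
])

```text
t: 7.9
eef_pos: [524.3, -29.5, 196.3]
tcp_rot: [3.141, -0.001, 0.045]
ft_force: [-2.7, 0.1, 9.3]
opening: 0.127
grip_force: 30.0
```

>>> move_arm([
  [[0,0,-0.1],[0,0,0],0],
  [[0,0,0],[0,0,0],0],
])

```text
t: 8.1
eef_pos: [524.3, -29.5, 196.2]
tcp_rot: [3.141, -0.001, 0.045]
ft_force: [-6.5, 0.3, 18.6]
opening: 0.126
grip_force: 30.0
```

Contact came at feet level 106, so it is seated. I relieve the push and open.

>>> move_arm([
  [[0,0,0.15],[0,0,0],0],
  [[0,0,0],[0,0,0],0.2],
  [[0,0,0],[0,0,0],0.3],
  [[0,0,0],[0,0,0],0.5],
  [[0,0,0],[0,0,0],0.6],
  [[0,0,0],[0,0,0],0.6],
  [[0,0,0],[0,0,0],0.6],
  [[0,0,0],[0,0,0],0.6],
])

```text
t: 8.9
eef_pos: [524.2, -29.5, 195.9]
tcp_rot: [3.142, 0.0, 0.045]
ft_force: [0.4, -0.9, 0.2]
opening: 0.588
grip_force: 0.0
```

>>> move_arm([
  [[0,0,0.5],[0,0,0],0.6],
  [[0,0,1],[0,0,0],0.6],
  [[0,0,2],[0,0,0],0.6],
  [[0,0,2],[0,0,0],0.6],
  [[0,0,2],[0,0,0],0.6],
  [[0,0,0],[0,0,0],0.6],
  [[0,0,0],[0,0,0],0.6],
])

```text
t: 9.6
eef_pos: [524.1, -29.5, 271.2]
tcp_rot: [3.141, -0.001, 0.045]
ft_force: [-0.3, 0.2, -1.3]
opening: 0.603
grip_force: 0.0
```

```bash
python3 - <<'E'
from h import *
s=read_camera("scene")
cv2.imwrite("pics/s2.png",s);cv2.imwrite("pics/c2.png",cv2.resize(s[130:270,220:340],None,fx=4,fy=4,interpolation=cv2.INTER_CUBIC))
E
```

```text
(no output)
```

View pics/c2.png

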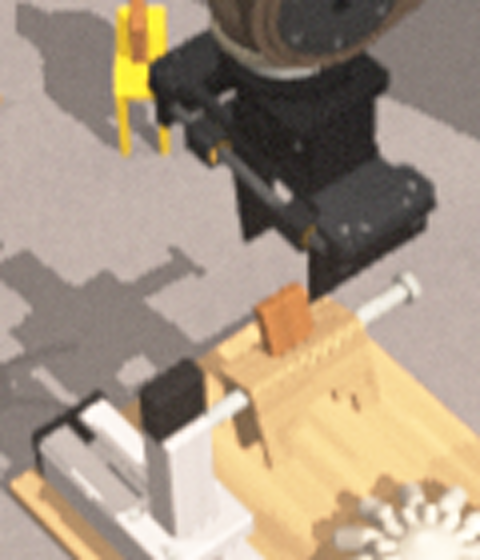

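It hangs astride the bar (handle at crop 285,320), perhaps swinging slightly. I move over the grip and check the tilt again from there.

>>> move_arm([
  [[1,0.1,0],[0,0,0],0.6],
  [[2,0.2,0],[0,0,0],0.6],
  [[2.5,0.25,0],[0,0,0],0.6],
  [[2.5,0.25,0],[0,0,0],0.6],
  [[1.3,0.15,0],[0,0,0],0.6],
  [[0.5,0,0],[0,0,0],0.6],
  [[0,0,0],[0,0,0],0.6],
  [[0,0,0],[0,0,0],0.6],
])

```text
t: 10.45
eef_pos: [621.7, -20.0, 270.5]
tcp_rot: [-3.142, 0.001, 0.045]
ft_force: [1.0, 0.7, -0.1]
opening: 0.599
grip_force: 0.0
```

```bash
python3 - <<'E'
from h import *
print(state()["eef_pos"])
s=read_camera("scene");t=read_camera("top")
a=cv2.resize(s[130:270,220:340],None,fx=4,fy=4,interpolation=cv2.INTER_CUBIC)
b=cv2.resize(t[160:300,280:355],None,fx=4,fy=4,interpolation=cv2.INTER_CUBIC)
cv2.imwrite("pics/c3.png",np.hstack([a,b]))
def c(p): u=proj("scene",p);return [round((u[0]-220)*4),round((u[1]-130)*4)]
d=np.array([.9989,.0466]);e=np.array([-.0466,.9989]);o=np.array([524.,-29])
for k,(x,y,z) in dict(hl=(17,6,212),hr=(-17,6,212),hb=(17,-6,212),hbot=(17,6,174),s1=(45,18,174),s2=(45,-18,174),s3=(-45,18,174),f1=(45,18,106)).items():print(k,c([*(o+d*x+e*y),z]))
E
```

```text
[621.74748722 -20.01870209 270.53279574]
hl [277, 322]
hr [320, 294]
hb [265, 310]
hbot [279, 360]
s1 [256, 395]
s2 [220, 359]
s3 [367, 322]
f1 [258, 458]
```

View pics/c3.png

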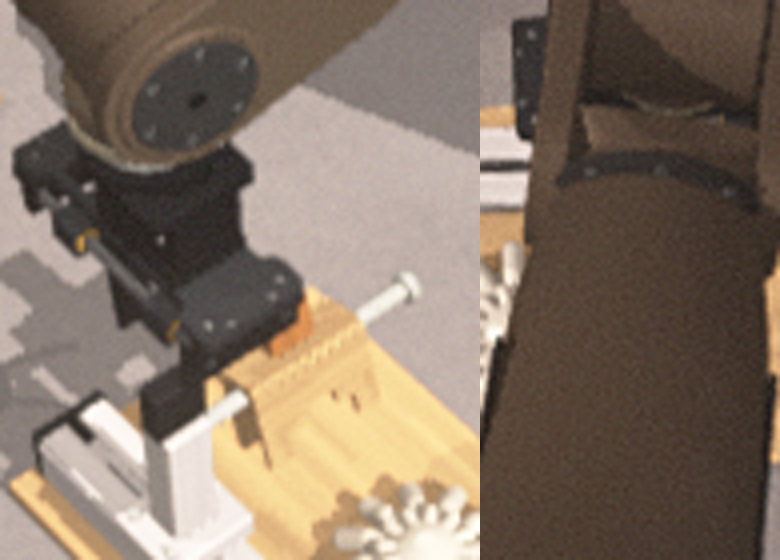

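The template is still and clearly tilted, about 0.17 rad with its top leaning to -y: front foot at crop (268,465), against (258,458) if upright. It therefore sits about 2.7 mm too far to -y. I regrasp it and re-hang it +2.7 mm in y for margin.

>>> move_arm([
  [[-1.2,-0.1,0],[0,0,0],0.6],
  [[-2.5,-0.25,0],[0,0,0],0.6],
  [[-2.8,-0.3,0],[0,0,0],0.6],
  [[-2.3,-0.2,0],[0,0,0],0.6],
  [[-1,-0.1,0],[0,0,0],0.6],
  [[0,0,0],[0,0,0],0.6],
  [[0,0,-1.5],[0,0,0],0.6],
  [[0,0,-2.5],[0,0,0],0.6],
  [[0,0,-2.3],[0,0,0],0.6],
  [[0,0,-0.9],[0,0,0],0.6],
])

```text
t: 11.55
eef_pos: [524.5, -29.4, 197.1]
tcp_rot: [-3.141, 0.002, 0.045]
ft_force: [-0.5, -0.3, 1.5]
opening: 0.602
grip_force: 0.0
```

>>> move_arm([
  [[0,0,0],[0,0,0],0.5],
  [[0,0,0],[0,0,0],0.4],
  [[0,0,0],[0,0,0],0.3],
  [[0,0,0],[0,0,0],0.2],
  [[0,0,0],[0,0,0],0.1],
  [[0,0,0],[0,0,0],0],
  [[0,0,0],[0,0,0],0],
  [[0,0,0],[0,0,0],0],
  [[0,0,0],[0,0,0],0],
])

```text
t: 12.45
eef_pos: [524.3, -29.5, 199.2]
tcp_rot: [3.141, -0.0, 0.045]
ft_force: [-1.0, -1.2, 4.2]
opening: 0.124
grip_force: 30.0
```

>>> move_arm([
  [[0,0,0.3],[0,0,0],0],
  [[0,0.15,0.1],[0,0,0],0],
  [[0,0.12,0],[0,0,0],0],
  [[0,0,-0.1],[0,0,0],0],
  [[0,0,-0.1],[0,0,0],0],
  [[0,0,0],[0,0,0],0],
])

```text
t: 13.05
eef_pos: [524.1, -26.8, 200.7]
tcp_rot: [-3.142, 0.0, 0.045]
ft_force: [-0.7, 0.4, -0.6]
opening: 0.122
grip_force: 30.0
```

>>> move_arm([
  [[0,0,-0.1],[0,0,0],0],
  [[0,0,-0.1],[0,0,0],0],
  [[0,0,0],[0,0,0],0],
])

```text
t: 13.35
eef_pos: [524.2, -26.8, 199.2]
tcp_rot: [3.141, -0.0, 0.045]
ft_force: [-2.4, -0.0, 3.0]
opening: 0.131
grip_force: 30.0
```

Touching lightly. Release, rise and move to the grip.

>>> move_arm([
  [[0,0,0],[0,0,0],0.2],
  [[0,0,0],[0,0,0],0.3],
  [[0,0,0],[0,0,0],0.5],
  [[0,0,0],[0,0,0],0.6],
  [[0,0,0],[0,0,0],0.6],
  [[0,0,0],[0,0,0],0.6],
  [[0,0,0.5],[0,0,0],0.6],
  [[0,0,1.5],[0,0,0],0.6],
  [[0,0,2.5],[0,0,0],0.6],
  [[0,0,2.5],[0,0,0],0.6],
])

```text
t: 14.35
eef_pos: [524.0, -26.8, 270.0]
tcp_rot: [-3.142, 0.0, 0.045]
ft_force: [-0.3, 0.5, -0.8]
opening: 0.603
grip_force: 0.0
```

```bash
python3 - <<'E'
from h import *
s=read_camera("scene");cv2.imwrite("pics/c4.png",cv2.resize(s[130:270,220:340],None,fx=4,fy=4,interpolation=cv2.INTER_CUBIC))
E
```

```text
(no output)
```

View pics/c4.png

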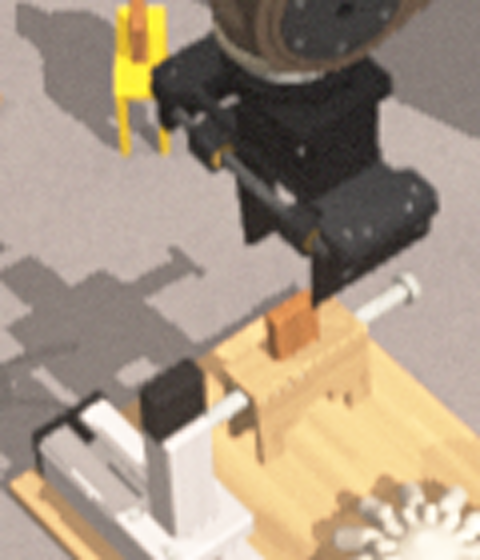

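The template now hangs nearly upright, with the front plate edge from (258,400) to (263,460). On to the grip.

>>> move_arm([
  [[1.3,0.05,0],[0,0,0],0.6],
  [[2.5,0.15,0],[0,0,0],0.6],
  [[2.8,0.15,0],[0,0,0],0.6],
  [[2.2,0.15,0],[0,0,0],0.6],
  [[1,0.05,0],[0,0,0],0.6],
  [[0,0,0],[0,0,0],0.6],
  [[0,0,-1],[0,0,0],0.6],
  [[0,0,-2],[0,0,0],0.6],
  [[0,0,-2],[0,0,0],0.6],
  [[0,0,-1.3],[0,0,0],0.6],
])

```text
t: 15.4
eef_pos: [620.9, -21.3, 204.3]
tcp_rot: [-3.141, 0.002, 0.045]
ft_force: [0.4, 0.4, 0.5]
opening: 0.6
grip_force: 0.0
```

>>> move_arm([
  [[0,0,0],[0,0,0],0.5],
  [[0,0,0],[0,0,0],0.4],
  [[0,0,0],[0,0,0],0.3],
  [[0,0,0],[0,0,0],0.25],
  [[0,0,0],[0,0,0],0.2],
  [[0,0,0],[0,0,0],0.15],
  [[0,0,0],[0,0,0],0.1],
  [[0,0,0],[0,0,0],0],
  [[0,0,0],[0,0,0],0],
])

```text
t: 16.3
eef_pos: [622.3, -21.2, 206.4]
tcp_rot: [3.141, -0.001, 0.046]
ft_force: [-1.0, 1.6, 5.8]
opening: 0.187
grip_force: 30.0
```

Gripped, with the 18 mm block confirmed. Slide 25 mm first, then probe in 5 mm steps reading the force along y.

>>> move_arm([
  [[0,0.3,0],[0,0,0],0],
  [[-0.02,0.4,0],[0,0,0],0],
  [[-0.02,0.5,0],[0,0,0],0],
  [[-0.02,0.5,0],[0,0,0],0],
  [[-0.02,0.4,0],[0,0,0],0],
  [[-0.02,0.3,0],[0,0,0],0],
  [[-0.01,0.1,0],[0,0,0],0],
  [[0,0,0],[0,0,0],0],
])

```text
t: 17.1
eef_pos: [620.9, 3.6, 206.4]
tcp_rot: [3.141, 0.0, 0.046]
ft_force: [-3.0, -0.3, 6.5]
opening: 0.188
grip_force: 30.0
```

>>> move_arm([
  [[-0.01,0.25,0],[0,0,0],0],
  [[-0.01,0.25,0],[0,0,0],0],
  [[0,0,0],[0,0,0],0],
])

```text
t: 17.4
eef_pos: [620.6, 8.6, 206.4]
tcp_rot: [3.141, 0.0, 0.046]
ft_force: [-4.3, 0.3, 6.8]
opening: 0.189
grip_force: 30.0
```

>>> move_arm([
  [[-0.01,0.25,0],[0,0,0],0],
  [[-0.01,0.25,0],[0,0,0],0],
  [[0,0,0],[0,0,0],0],
])

```text
t: 17.7
eef_pos: [620.3, 13.7, 206.4]
tcp_rot: [3.141, 0.001, 0.046]
ft_force: [-4.7, -0.3, 6.6]
opening: 0.189
grip_force: 30.0
```

>>> move_arm([
  [[-0.01,0.25,0],[0,0,0],0],
  [[-0.01,0.25,0],[0,0,0],0],
  [[0,0,0],[0,0,0],0],
])

```text
t: 18.0
eef_pos: [620.0, 18.6, 206.4]
tcp_rot: [3.141, 0.001, 0.046]
ft_force: [-5.6, -0.2, 7.5]
opening: 0.188
grip_force: 30.0
```

>>> move_arm([
  [[-0.03,0.25,0],[0,0,0],0],
  [[-0.02,0.25,0],[0,0,0],0],
  [[0,0,0],[0,0,0],0],
])

```text
t: 18.3
eef_pos: [619.7, 23.6, 206.4]
tcp_rot: [3.141, 0.0, 0.046]
ft_force: [-4.6, 0.1, 6.7]
opening: 0.192
grip_force: 30.0
```

>>> move_arm([
  [[-0.02,0.25,0],[0,0,0],0],
  [[-0.01,0.25,0],[0,0,0],0],
  [[0,0,0],[0,0,0],0],
])

```text
t: 18.6
eef_pos: [619.4, 28.7, 206.4]
tcp_rot: [3.141, 0.0, 0.046]
ft_force: [-4.4, -0.5, 7.2]
opening: 0.19
grip_force: 30.0
```

>>> move_arm([
  [[-0.02,0.25,0],[0,0,0],0],
  [[-0.01,0.25,0],[0,0,0],0],
  [[0,0,0],[0,0,0],0],
])

```text
t: 18.9
eef_pos: [619.1, 33.9, 206.4]
tcp_rot: [3.142, 0.0, 0.046]
ft_force: [-3.7, 0.9, 7.3]
opening: 0.189
grip_force: 30.0
```

>>> move_arm([
  [[-0.02,0.25,0],[0,0,0],0],
  [[-0.01,0.25,0],[0,0,0],0],
  [[0,0,0],[0,0,0],0],
])

```text
t: 19.2
eef_pos: [618.7, 39.6, 206.4]
tcp_rot: [-3.141, 0.0, 0.046]
ft_force: [-3.0, 5.9, 7.4]
opening: 0.188
grip_force: 30.0
```

>>> move_arm([
  [[-0.02,0.25,0],[0,0,0],0],
  [[-0.01,0.25,0],[0,0,0],0],
  [[0,0,0],[0,0,0],0],
])

```text
t: 19.5
eef_pos: [618.6, 42.9, 206.4]
tcp_rot: [3.14, 0.0, 0.046]
ft_force: [-4.4, -5.1, 6.5]
opening: 0.185
grip_force: 30.0
```

>>> move_arm([
  [[-0.02,0.25,0],[0,0,0],0],
  [[-0.01,0.25,0],[0,0,0],0],
  [[0,0,0],[0,0,0],0],
])

```text
t: 19.8
eef_pos: [618.2, 48.2, 206.4]
tcp_rot: [3.14, 0.0, 0.045]
ft_force: [-4.1, -3.9, 6.9]
opening: 0.19
grip_force: 30.0
```

>>> move_arm([
  [[-0.02,0.25,0],[0,0,0],0],
  [[-0.01,0.25,0],[0,0,0],0],
  [[0,0,0],[0,0,0],0],
])

```text
t: 20.1
eef_pos: [617.9, 53.6, 206.4]
tcp_rot: [3.141, 0.0, 0.046]
ft_force: [-4.0, -0.3, 7.1]
opening: 0.189
grip_force: 30.0
```

>>> move_arm([
  [[-0.02,0.25,0],[0,0,0],0],
  [[-0.01,0.25,0],[0,0,0],0],
  [[0,0,0],[0,0,0],0],
])

```text
t: 20.4
eef_pos: [617.6, 58.7, 206.4]
tcp_rot: [3.141, 0.0, 0.046]
ft_force: [-4.2, -0.1, 7.2]
opening: 0.184
grip_force: 30.0
```

Notch felt: the force flips from +5.9 N at y=39.6 to -5.1 N at y=42.9, so the middle is about 41.2. Go back 17.5 mm.

>>> move_arm([
  [[0.02,-0.3,0],[0,0,0],0],
  [[0.02,-0.4,0],[0,0,0],0],
  [[0.02,-0.4,0],[0,0,0],0],
  [[0.02,-0.35,0],[0,0,0],0],
  [[0.02,-0.2,0],[0,0,0],0],
  [[0,-0.1,0],[0,0,0],0],
  [[0,0,0],[0,0,0],0],
  [[0,0,0],[0,0,0],0],
  [[0,0,0],[0,0,0],0],
])

```text
t: 21.3
eef_pos: [618.6, 41.0, 206.4]
tcp_rot: [3.141, 0.0, 0.046]
ft_force: [-4.1, -1.5, 6.8]
opening: 0.186
grip_force: 30.0
```

>>> move_arm([
  [[0,0,0],[0,0,0],0],
  [[0,0,0],[0,0,0],0],
])

```text
t: 21.5
eef_pos: [618.6, 41.0, 206.4]
tcp_rot: [3.141, 0.0, 0.046]
ft_force: [-4.2, -1.4, 6.3]
opening: 0.19
grip_force: 30.0
```

>>> move_arm([
  [[0,-0.08,0],[0,0,0],0],
  [[0,0,0],[0,0,0],0],
  [[0,0,0],[0,0,0],0],
])

```text
t: 21.8
eef_pos: [618.7, 40.8, 206.4]
tcp_rot: [-3.141, 0.0, 0.046]
ft_force: [-3.0, 3.5, 6.6]
opening: 0.188
grip_force: 30.0
```

>>> move_arm([
  [[0,-0.08,0],[0,0,0],0],
  [[0,0,0],[0,0,0],0],
  [[0,0,0],[0,0,0],0],
])

```text
t: 22.1
eef_pos: [618.7, 40.5, 206.4]
tcp_rot: [-3.14, 0.0, 0.046]
ft_force: [-2.7, 6.8, 6.8]
opening: 0.186
grip_force: 30.0
```

>>> move_arm([
  [[0,0.08,0],[0,0,0],0],
  [[0,0,0],[0,0,0],0],
  [[0,0,0],[0,0,0],0],
])

```text
t: 22.4
eef_pos: [618.7, 40.9, 206.4]
tcp_rot: [-3.141, 0.0, 0.046]
ft_force: [-4.1, 3.3, 6.4]
opening: 0.188
grip_force: 30.0
```

>>> move_arm([
  [[0,0.08,0],[0,0,0],0],
  [[0,0,0],[0,0,0],0],
  [[0,0,0],[0,0,0],0],
])

```text
t: 22.7
eef_pos: [618.6, 41.1, 206.4]
tcp_rot: [3.141, 0.0, 0.046]
ft_force: [-3.7, -0.7, 7.0]
opening: 0.19
grip_force: 30.0
```

>>> move_arm([
  [[0,0.08,0],[0,0,0],0],
  [[0,0,0],[0,0,0],0],
  [[0,0,0],[0,0,0],0],
])

```text
t: 23.0
eef_pos: [618.6, 41.4, 206.4]
tcp_rot: [3.14, 0.0, 0.046]
ft_force: [-4.0, -3.8, 6.4]
opening: 0.192
grip_force: 30.0
```

The force crosses zero at y ≈ 41.0, symmetric both ways. I return there, let the template settle and check it.

>>> move_arm([
  [[0,-0.09,0],[0,0,0],0],
  [[0,0,0],[0,0,0],0],
  [[0,0,0],[0,0,0],0],
  [[0,0,0],[0,0,0],0],
  [[0,0,0],[0,0,0],0],
  [[0,0,0],[0,0,0],0],
  [[0,0,0],[0,0,0],0],
  [[0,0,0],[0,0,0],0],
  [[0,0,0],[0,0,0],0],
  [[0,0,0],[0,0,0],0],
])

```text
t: 24.0
eef_pos: [618.7, 41.0, 206.4]
tcp_rot: [3.141, 0.0, 0.046]
ft_force: [-4.5, -1.0, 5.5]
opening: 0.191
grip_force: 30.0
```

```bash
python3 - <<'E'
from h import *
s=read_camera("scene");cv2.imwrite("pics/c5.png",cv2.resize(s[150:290,230:370],None,fx=4,fy=4,interpolation=cv2.INTER_CUBIC))
E
```

```text
(no output)
```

View pics/c5.png

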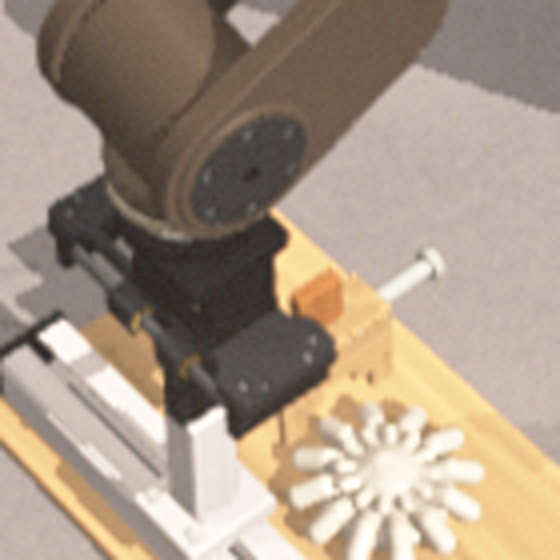

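The template still hangs on the bar (handle near crop 320,297) and the rosette is undisturbed. One numeric check of the tilt before handing in.

```bash
python3 - <<'E'
from h import *
d=np.array([.9989,.0466]);e=np.array([-.0466,.9989]);o=np.array([618.7,41])-100*d
for th in(-.3,-.15,0,.15,.3):
    R=np.array([[np.cos(th),-np.sin(th)],[np.sin(th),np.cos(th)]]);r=[]
    for x,y,z in((17,6,46),(-17,6,46),(17,-6,46),(-17,-6,46),(45,18,-60),(-45,18,8),(-45,18,-60)):
        y,z=R@[y,z];u=proj("scene",[*(o+d*x+e*y),166+z]);r.append((round((u[0]-230)*4),round((u[1]-150)*4)))
    print(th,r)
E
```

```text
-0.3 [(323, 323), (366, 295), (311, 308), (354, 279), (268, 426), (399, 311), (375, 352)]
-0.15 [(316, 314), (359, 286), (303, 300), (346, 272), (277, 434), (398, 307), (385, 360)]
0 [(309, 306), (352, 277), (296, 294), (339, 265), (286, 442), (398, 304), (394, 368)]
0.15 [(301, 298), (344, 270), (289, 288), (332, 260), (295, 448), (396, 300), (403, 373)]
0.3 [(294, 292), (337, 264), (282, 284), (325, 256), (303, 452), (394, 296), (412, 377)]
```

Observed feet at (283,447) and (392,378) match a tilt of about 0, so I hand in.

```bash
python3 -c "
from h import *
print(env.job_done())"
```

```text
the job is handed in; nothing more can be done
None
```

The job is handed in at about 24 s of the 64 s: the template hangs nearly upright on the crossbar, and the gripper still holds the carriage's black grip with the spring ball, judged by feel, in the notch; the hand-in returned no verdict.

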